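# Load the clutch balls and hold back the belt tensioner

### The job

I am putting this belt drive back together: put the two loose steel balls from the rubber rest into the two empty seats on the clutch hub, one ball per seat, so that all three seats are filled. Then push the tensioner's sprung arm back well past its ratchet click and keep holding it there, so that I can slip the belt on: finish while still holding it, because it springs back when let go. Leave the spanner, the tin and the bolt box where they are.

Things in the scene. Friction and masses are not known exactly. Their poses are not given: they have to be found in the camera images.
- hub: The clutch hub: a round grooved dark steel pulley, 156 mm across, bolted on a square aluminium foot plate 170 x 170 x 8 mm; its upper face is 32 mm above the bench. Fixed. On that face stand three round steel ball seats (wells) and a low centre boss 28 mm across, 9 mm high. Origin: centre of the underside; z is up. One of the seats already carries a ball.
- well0 (a point): One of the three ball seats on the hub: an upright steel ring, 36 mm outside, 26 mm inside, 12 mm high, its rim 44 mm above the bench. The three lie on a circle of 46 mm radius around the hub's axis, 120 degrees apart. A ball sits on its mouth and centres itself. This point: the centre of a seated ball, 9 mm above the rim, 53 mm above the bench.
- well1 (a point): One of the three ball seats on the hub: an upright steel ring, 36 mm outside, 26 mm inside, 12 mm high, its rim 44 mm above the bench. The three lie on a circle of 46 mm radius around the hub's axis, 120 degrees apart. A ball sits on its mouth and centres itself. This point: the centre of a seated ball, 9 mm above the rim, 53 mm above the bench.
- well2 (a point): One of the three ball seats on the hub: an upright steel ring, 36 mm outside, 26 mm inside, 12 mm high, its rim 44 mm above the bench. The three lie on a circle of 46 mm radius around the hub's axis, 120 degrees apart. A ball sits on its mouth and centres itself. This point: the centre of a seated ball, 9 mm above the rim, 53 mm above the bench.
- ball_a: A loose polished steel ball, 32 mm in diameter, about 0.13 kg; at the start it sits on the ball rest. Its origin is a point on the ball's surface (it turns with the ball): use its centre point instead.
- ball_b: A second loose steel ball, the same as ball_a and interchangeable with it; starts on the ball rest.
- ball_c: A third steel ball, the same; it starts already seated in one of the hub's wells and belongs there.
- ball_a_center (a point): Centre of ball_a (ball radius 16 mm).
- ball_b_center (a point): Centre of ball_b (ball radius 16 mm).
- ball_c_center (a point): Centre of ball_c (ball radius 16 mm).
- ball_rest: A fixed black rubber block 55 x 170 mm, 8 mm thick, with two grey plastic rings (36 mm outside, 26 mm inside, 10 mm high, rim 18 mm above the bench) 110 mm apart along its length (its y axis) on which ball_a and ball_b sit, ball centres 27 mm above the bench. Origin: centre of the underside.
- tensioner_base: Fixed dark steel base plate of the belt tensioner, 220 (x) x 140 (y) x 12 mm; origin at the centre of its underside. Its x axis points from the roller's end towards the pawl's end. The swing arm pivots about a vertical axis 30 mm along +x from the origin. At the +x end two guide blocks, tops 34 mm above the bench, hold the spring-loaded pawl slider.
- tensioner_arm: The tensioner's swing arm: a flat aluminium bar 22 mm wide, its top 35 mm above the bench, from the pivot to the idler roller. The roller is an upright plain steel cylinder 32 mm in diameter, its side wall 37 to 82 mm above the bench (a 14 mm stub on top reaches 86 mm), foot 36 mm; it does not spin. Origin: on the pivot axis, bench height.
- roller (a point): Axis of the idler roller, 60 mm above the bench, half-way up its side; 120 mm from the pivot axis. Moves with the arm.
- pivot (a point): Point on the arm's vertical pivot axis, 60 mm above the bench (the pivot's boss ends at 46 mm).
- tensioner (a joint): Arm angle, rad, about the vertical pivot: 0 at the front stop (arm 0.43 rad clockwise of the base's -x, seen from above), growing counter-clockwise as it is pushed back. Tooth meets the pawl at about 0.32, clicks over at 0.45, is clear from 0.58; back stop 0.85. Spring: 5.5 N at the roller at 0, 12 N at 0.7, up to 3 N more over the click. It does not lock: let go, it springs all the way back.
- spanner: Bystander: a steel spanner 160 mm long lying on the bench. Origin near its middle.
- grease_tin: Bystander: a closed dark tin with a pale lid, 70 mm in diameter, 75 mm high. Origin: centre of its underside.
- bolt_box: Bystander: an open wooden box of bolts, 90 x 70 x 45 mm. Origin: centre of its underside.
Mind the look-alikes: they are no part of the job. Leave any green or purple look-alike of the ball_c alone. Leave any orange look-alike of the ball_b alone.

How it is judged:
By the outcome, as a careful person would: the job done as asked, in the order asked, and still so for the second after the job is handed in, while the arm keeps its last pose, push and grip.
It also fails if it takes over 64 s, if anything falls off the work surface, if the arm or the gripper's body presses on something with over 40 N, if the wrist force passes 120 N, or if a joint passes its speed limit or range.

### The arm

A 6-joint arm with a two-finger parallel gripper is mounted at the origin on the work surface. World frame = base frame: x ahead of the robot, y to its left, z up, the work surface at z = 0. Lengths are in m, angles in rad, forces in N, time in s.
With the tool pointing down it reaches from about 0.375 to 0.925 m from the base axis. Payload 5.7 kg.
Tool frame: the origin (TCP) lies between the finger pads; the fingertips stand 14 mm ahead of it and the grasp point (between the pads) lies 5 mm behind it (env.tips_ahead is the distance from the TCP to the fingertips, in m); z points along the fingers, y is the direction in which the jaws open and shut (so a half turn about z gives the same grasp; the last joint's range is limited). The gripper opens to 88 mm and grips with 3 to 60 N. Pads are 20 mm wide; open, the fingers measure 115 mm over their backs; the gripper's body (75 mm by 178 mm) begins 61 mm behind the grasp point.
Start: joints at [-1.405, 0.359, 1.51, -0, 1.272, -0.115], TCP at [0.166, -0.576, 0.197] pointing down, gripper open.
Joint ranges: [-2.97, 2.97], [-1.01, 2.36], [0.21, 2.38], [-0.96, 4.11], [0.2, 2.71], [-2.98, 2.98]. Speed limits (rad/s): [2.39, 2.39, 3.14, 3.14, 3.14, 3.14].

### API

Orientations are given as a unit quaternion [w, x, y, z].
In Python, from workcell import env, imaging, models gives the robot as it stands.
- The arm moves only by the tool send_rows, never from a script. Its arguments are lists of equal length, an entry for each row: "claw": the opening, from -1 (shut) to 1 (fully open); "offset": the shift along the tool's x, y, z scaled (see below), a list of three; "angular": the turn, a rotation vector about the tool's x, y, z scaled (see below), a list of three. In form: {"claw": [claw, ...], "offset": [[tx, ty, tz], ...], "angular": [[wx, wy, wz], ...]}. A call has 1 to 10 rows; each row is the pose to reach, as a shift and turn from the pose measured when the call began, along the tool's axes at that moment, turning the shorter way round; what a row does not reach only later rows make up. The controller multiplies each number of a shift by 1000 mm and each number of a turn by 360 degrees. A row lasts 1/10 s, in which the tool goes at most 50 mm and 8.59 degrees, less where a joint would pass 70% of its speed; a pose out of reach is approached as far as the arm can. A call with a number of a shift or a turn outside -1 to 1 is refused whole. A call with a gripper value outside its range is refused whole. The fingers move at their own pace and stop on an object; "newtons" is the grip in N (left out, the last holds). Time passes only in rows, so rows that repeat a pose let the fingers close. It gives the time, the measured TCP pose, the force and the opening at its end, in the units of the state.
- env.get_obs(): the state, without advancing time (a new reading comes with each control period).
- imaging.snapshot(name): name is "scene" or "top"; returns (picture, depth): 420x560x3 uint8, blue, green, red; 420x560 float32, m along the optical axis (not along the pixel's ray), 0 where there is no reading.
- imaging.camera_model(name): a dict with "fx", "fy", "cx", "cy" (pixels), "k1" (the pictures are not rectified: a ray, as slopes to the right and down, at radius r is drawn at 1 + k1 r^2 times it, then the intrinsics apply), "camera_from_world" (4x4, takes a point from world to camera coordinates). Camera axes: x right, y down, z forward; pixel columns grow to the right and rows downward; lengths in m; the calibration is good to about 2 mm. A picture is of the moment at which its call begins. camera_model takes no time and is no camera call.
- env.job_done(): hands the job in, once; it reports no verdict.
Trained networks look in the newest picture that a camera, given by its name, has taken for a name from the list of things; names that differ only in an ending like _2 or _b are one class to them, and where a whole thing is asked for, a point or a joint stands for the part that bears it (a point fixed in the world has none). Each returns a list of dicts, best first, with "score" (0 to 1); they miss things now and then, are a little off and sometimes report something else, mostly with a low value. They report only what shows in the picture. A call takes as long as a camera call. They do not tell look-alikes from the thing itself.
- models.spot_in(camera, label): "xyz" ([x, y, z] in m, in world coordinates, good to about 4 mm: the middle of the surface that is visible of it).
- models.silhouettes(camera, label): "region" (420x560 bool, what is visible of it).
The state is a dict: "t": time; "qpos": joint angles; "dq": joint speeds; "joint_efforts": joint torques, N m; "tcp_pos": TCP position; "tcp_rot": TCP orientation; "ft_force": force on the tool from outside, world axes, zero at the start; "ft_torque": the same for the moment, N m; "grip_width": opening from 0.0 (shut) to 1.0 (fully open).
Only numpy, scipy, OpenCV 4.12 (cv2) and the standard library are available. Lean on these libraries where they do the work, as an engineer would, in place of code of your own. Each camera call takes 0.05 s, during which the arm holds its last target.

## Working session

There is one attempt and no reset: what is moved stays moved. The work goes in short steps, Python scripts to look and compute and a tool call to move; the robot and the scene stay as the last step left them, time stands still between calls to the robot, and variables do not carry over. Pictures are saved under pics/ and viewed, and the job is handed in when it is done.

Besides the shell and the picture viewer there is one more tool, called after "Call:" as name(argument=value, ...), one argument or row to a line, values as JSON. send_rows: Moves the arm, as the interface text tells. Its arguments: {"type":"object","properties":{"claw":{"type":"array","items":{"type":"number"}},"offset":{"type":"array","items":{"type":"array","items":{"type":"number","minimum":-1,"maximum":1}}},"angular":{"type":"array","items":{"type":"array","items":{"type":"number","minimum":-1,"maximum":1}}},"newtons":{"type":"number"}},"required":["claw","offset","angular"]}

```bash
mkdir -p pics; ls; python3 - <<'E'
from workcell import env, imaging, models
import cv2,numpy as np
for n in ("scene","top"):
    im,d=imaging.snapshot(n); cv2.imwrite(f"pics/{n}0.png",im); np.save(f"pics/{n}0.npy",d)
    m=imaging.camera_model(n); print(n,{k:(np.round(v,4).tolist() if k=='camera_from_world' else v) for k,v in m.items()})
o=env.get_obs(); print(o)
print(env.tips_ahead)
E
```

```text
pics
scene {'fx': 403.9109533753778, 'fy': 403.9109533753778, 'cx': 280.9322105658505, 'cy': 210.68834128324207, 'k1': 0.020700063689363484, 'camera_from_world': [[-0.0983, 0.9951, 0.0081, 0.0351], [0.5621, 0.0622, -0.8247, -0.277], [-0.8212, -0.0765, -0.5655, 1.3034], [0.0, 0.0, 0.0, 1.0]]}
top {'fx': 477.3109591870396, 'fy': 477.3109591870396, 'cx': 281.11840412986373, 'cy': 207.47701618993827, 'k1': 0.0028141661749320466, 'camera_from_world': [[-0.0245, -0.9996, -0.0172, 0.0306], [-0.9986, 0.0253, -0.0471, 0.5646], [0.0475, 0.0161, -0.9987, 0.915], [0.0, 0.0, 0.0, 1.0]]}
{'t': 0.1, 'qpos': array([-1.40506247e+00,  3.59438091e-01,  1.51129513e+00, -3.79661233e-06,
        1.27251514e+00, -1.15075366e-01]), 'dq': array([-0.00078849, -0.00195119, -0.00171406, -0.00129057, -0.00088929,
       -0.00087084]), 'joint_efforts': array([ 3.19642213e-04, -5.16359282e+01, -2.71405721e+01,  6.76464429e-02,
        2.76585779e-02, -1.95364714e-05]), 'tcp_pos': array([ 0.16617642, -0.575846  ,  0.19610172]), 'tcp_rot': array([-8.27541529e-04,  9.90159037e-01,  1.39944261e-01, -2.27800878e-05]), 'ft_force': array([-0.36808116, -1.18134685, -0.54361341]), 'ft_torque': array([-0.02559836, -0.0121395 ,  0.0057661 ]), 'grip_width': 1.0046731267237698}
0.014
```

View pics/scene0.png

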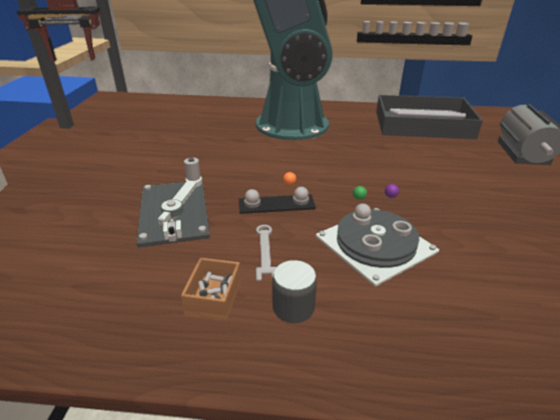

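View pics/top0.png

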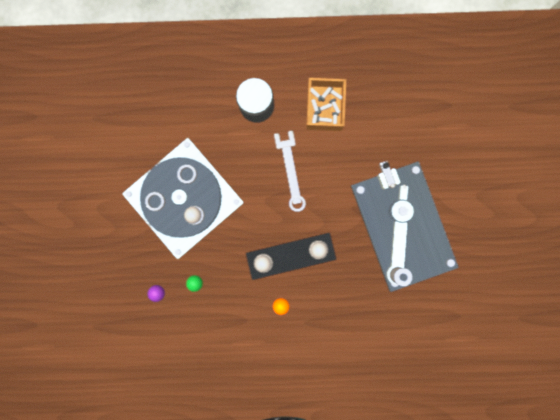

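Top view: loose grey balls sit on the black rest at (263,263) and (318,250), and the seated ball is at (194,214). The empty seats are at (187,174) and (154,201). Look-alikes are orange (281,307), green (194,284) and purple (155,294). I want the two on the rest. The roller is at (402,277) and the pivot at (402,211).

```bash
cat > h.py <<'E'
from workcell import env, imaging, models
import cv2,numpy as np
def ray_z(n,u,v,z):
    m=imaging.camera_model(n); K=np.array([[m['fx'],0,m['cx']],[0,m['fy'],m['cy']],[0,0,1]])
    p=cv2.undistortPoints(np.array([[[u,v]]],float),K,np.array([m['k1'],0,0,0.]))[0,0]
    T=np.array(m['camera_from_world']); R,t=T[:3,:3],T[:3,3]
    o=-R.T@t; d=R.T@np.array([p[0],p[1],1]); return o+d*(z-o[2])/d[2]
def cen(mask):
    c=cv2.moments(mask.astype(np.uint8),True); return c['m10']/c['m00'],c['m01']/c['m00'],c['m00']
E
python3 - <<'E'
from h import *
np.set_printoptions(precision=4,suppress=True)
im=cv2.imread('pics/top0.png')
imaging.snapshot('top'); imaging.snapshot('scene')
Z={'ball_a':.027,'well0':.044,'roller':.086,'hub':.032,'tensioner_base':.012,'pivot':.046,'ball_rest':.008}
for cam in('top','scene'):
  for l in ['ball_a','hub','roller','ball_rest','tensioner_base','tensioner_arm']:
    for r in models.silhouettes(cam,l)[:7]:
        u,v,a=cen(r['region'])
        print(cam,l,round(r['score'],2),round(u,1),round(v,1),a,ray_z(cam,u,v,Z.get(l,.035))[:2])
for l in ['well0','roller','pivot','ball_a_center']:
    for r in models.spot_in('top',l)[:6]: print('spot',l,round(r['score'],2),np.array(r['xyz']))
cv2.imwrite('pics/c1.png',np.hstack([cv2.resize(im[120:320,110:350],None,fx=2.2,fy=2.2,interpolation=cv2.INTER_CUBIC)]))
cv2.imwrite('pics/c2.png',cv2.resize(im[150:300,340:470],None,fx=4,fy=4,interpolation=cv2.INTER_CUBIC))
E
```

```text
top ball_a 0.75 318.9 249.7 213.0 [ 0.4822 -0.0537]
top ball_a 0.75 281.0 305.5 195.0 [0.3782 0.021 ]
top ball_a 0.73 156.1 292.4 234.0 [0.4083 0.2589]
top ball_a 0.66 262.8 262.8 209.0 [0.4597 0.0538]
top ball_a 0.63 194.2 283.0 226.0 [0.4244 0.1857]
top hub 0.76 182.5 197.6 7212.0 [0.5881 0.2046]
top roller 0.93 399.9 237.2 1508.0 [ 0.5035 -0.1947]
top ball_rest 0.6 291.3 255.5 2110.0 [ 0.4714 -0.0009]
top tensioner_base 0.85 404.1 226.0 8585.0 [ 0.5234 -0.2206]
top tensioner_arm 0.85 400.0 239.4 1595.0 [ 0.4982 -0.2065]
scene ball_a 0.65 251.5 195.7 165.0 [ 0.4788 -0.054 ]
scene ball_a 0.65 359.4 192.5 154.0 [0.4387 0.1861]
scene ball_a 0.64 299.9 193.1 164.0 [0.4559 0.0524]
scene ball_a 0.63 288.4 178.2 108.0 [0.3921 0.0211]
scene ball_a 0.59 362.3 210.8 192.0 [0.5119 0.1877]
scene ball_a 0.45 391.8 190.9 133.0 [0.4233 0.2598]
scene hub 0.68 300.0 193.3 160.0 [0.4648 0.0529]
scene hub 0.64 377.1 244.2 5244.0 [0.628  0.2065]
scene hub 0.21 362.1 211.0 220.0 [0.5201 0.186 ]
scene roller 0.88 181.9 190.6 939.0 [ 0.5678 -0.1773]
scene tensioner_base 0.65 173.6 209.9 4200.0 [ 0.5314 -0.2166]
scene tensioner_arm 0.85 181.2 192.1 1078.0 [ 0.4939 -0.2084]
spot well0 0.87 [0.5853 0.2063 0.0303]
spot well0 0.56 [ 0.5053 -0.2068  0.0385]
spot pivot 0.96 [ 0.5233 -0.2117  0.0111]
spot ball_a_center 0.46 [ 0.4839 -0.0521  0.0367]
```

View pics/c1.png

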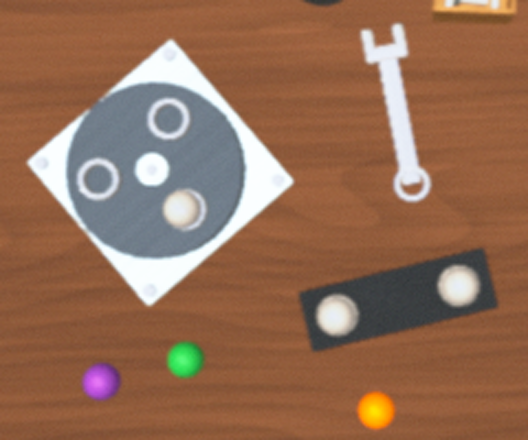

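View pics/c2.png

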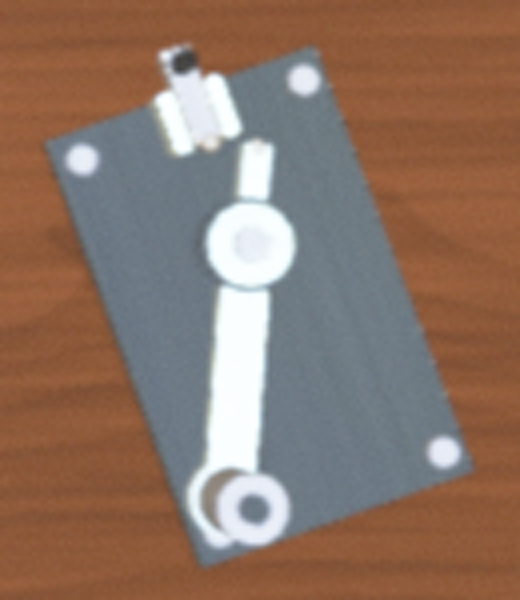

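The crop confirms it: two plain steel balls on the rest. The empty seats are at full-image (186.4,173.6) and (154.5,201.4), the roller stub at (403.3,277) and the pivot boss at (402.8,210.8).

```bash
python3 - <<'E'
from h import *
np.set_printoptions(precision=4,suppress=True)
im=cv2.imread('pics/top0.png'); hsv=cv2.cvtColor(im,cv2.COLOR_BGR2HSV)
def bright(u,v,r,th=None):
    g=im.min(axis=2); y,x=np.mgrid[:420,:560]; roi=((x-u)**2+(y-v)**2<r*r)
    t=th or (g[roi].min()/2.+g[roi].max()/2.)
    m=(roi&(g>t)).astype(np.uint8)
    c=max(cv2.findContours(m,cv2.RETR_EXTERNAL,cv2.CHAIN_APPROX_NONE)[0],key=cv2.contourArea)
    (a,b),rr=cv2.minEnclosingCircle(c); e=cv2.fitEllipse(c); return e[0],e[1]
for n,u,v,r,z in [('wellA',186.4,173.6,13,.044),('wellB',154.5,201.4,13,.044),('boss',179,197,11,.041),('balls',192.7,215.5,10,.053),('pivot',402.8,210.8,14,.046),('ballL',262.8,262.8,14,.027),('ballR',318.9,249.7,14,.027),('stub',403.3,277,9.5,.086)]:
    e,ax=bright(u,v,r); print(n,np.array(e),np.array(ax),ray_z('top',*e,z))
# scene view check, ball centers
E
```

```text
wellA [186.1815 173.5053] [17.6376 18.3784] [0.6327 0.1943 0.044 ]
wellB [154.0726 200.9714] [17.8685 18.4172] [0.5821 0.256  0.044 ]
boss [178.6676 196.5271] [13.6846 14.3726] [0.5896 0.2099 0.041 ]
balls [193.1656 214.5761] [15.9898 17.3088] [0.5542 0.1804 0.053 ]
pivot [402.1849 210.9359] [20.1985 25.8807] [ 0.5515 -0.21    0.046 ]
ballL [262.5501 262.8309] [16.3334 16.7668] [0.4597 0.0543 0.027 ]
ballR [317.7639 249.4372] [16.3381 17.0212] [ 0.4827 -0.0516  0.027 ]
stub [402.7247 276.7836] [17.1031 17.2585] [ 0.4333 -0.1972  0.086 ]
```

```bash
cat > go.py <<'E'
import sys
from h import *
from scipy.spatial.transform import Rotation as Ro
np.set_printoptions(precision=4,suppress=True)
o=env.get_obs(); q=o['tcp_rot']; R=Ro.from_quat([q[1],q[2],q[3],q[0]])
print('t',o['t'],'tcp',o['tcp_pos'],'F',o['ft_force'],'grip mm',o['grip_width']*88,'q',o['qpos'])
# args: "x,y,z[,yawdeg]" yaw= heading of tool x axis, tool straight down
for a in sys.argv[1:]:
    f=[float(s) for s in a.split(',')]
    off=R.inv().apply(np.array(f[:3])-o['tcp_pos']); yaw=np.radians(f[3]) if len(f)>3 else None
    if yaw is None: x=R.apply([1,0,0]); yaw=np.arctan2(x[1],x[0])
    T=Ro.from_matrix(np.array([[np.cos(yaw),np.sin(yaw),0],[np.sin(yaw),-np.cos(yaw),0],[0,0,-1]]))
    print(a,'off',off,'ang',(R.inv()*T).as_rotvec()/(2*np.pi),'yaw',np.degrees(yaw))
E
python3 go.py .482,-.053,.12,14 .482,-.053,.034,14
```

```text
t 1.0 tcp [ 0.1663 -0.5765  0.1968] F [-0.7515 -1.0356  0.3708] grip mm 88.00348701281023 q [-1.4051  0.3588  1.5104 -0.      1.2725 -0.1151]
.482,-.053,.12,14 off [ 0.4484 -0.4154  0.0769] ang [-0.     -0.      0.0058] yaw 14.0
.482,-.053,.034,14 off [ 0.4484 -0.4154  0.1629] ang [-0.     -0.      0.0058] yaw 14.0
```

Call:
send_rows(
  claw=[0.2,0.2,0.2,0.2,0.2,0.2,0.2,0.2,0.2,0.2],
  offset=[
    [0.448,-0.415,0.077],
    [0.448,-0.415,0.077],
    [0.448,-0.415,0.077],
    [0.448,-0.415,0.077],
    [0.448,-0.415,0.077],
    [0.448,-0.415,0.077],
    [0.448,-0.415,0.077],
    [0.448,-0.415,0.077],
    [0.448,-0.415,0.077],
    [0.448,-0.415,0.077],
  ],
  angular=[
    [0,0,0.006],
    [0,0,0.006],
    [0,0,0.006],
    [0,0,0.006],
    [0,0,0.006],
    [0,0,0.006],
    [0,0,0.006],
    [0,0,0.006],
    [0,0,0.006],
    [0,0,0.006],
  ],
  newtons=15,
)

```text
t: 2.0
tcp_pos: [0.4235, -0.15, 0.1344]
tcp_rot: [0.0, 0.993, 0.121, 0.0]
ft_force: [1.1, -0.4, 0.1]
grip_width: 0.601
```

```bash
python3 go.py .482,-.053,.09,14
```

```text
t 2.0 tcp [ 0.4235 -0.15    0.1344] F [ 1.0529 -0.3937  0.1138] grip mm 52.90984358473546 q [-0.4945  0.2175  1.9012  0.      1.0219  0.8335]
.482,-.053,.09,14 off [ 0.0801 -0.0802  0.0444] ang [ 0.0001 -0.0001 -0.0002] yaw 14.0
```

Call:
send_rows(
  claw=[0.2,0.2,0.2,0.2,0.2,0.2],
  offset=[
    [0.08,-0.08,0.044],
    [0.08,-0.08,0.044],
    [0.08,-0.08,0.044],
    [0.08,-0.08,0.044],
    [0.08,-0.08,0.044],
    [0.08,-0.08,0.044],
  ],
  angular=[
    [0,0,0],
    [0,0,0],
    [0,0,0],
    [0,0,0],
    [0,0,0],
    [0,0,0],
  ],
)

```text
t: 2.6
tcp_pos: [0.4817, -0.0541, 0.0909]
tcp_rot: [0.001, 0.993, 0.121, 0.001]
ft_force: [0.3, 0.7, -0.4]
grip_width: 0.596
```

```bash
python3 go.py .482,-.053,.034,14; python3 - <<'E'
from h import *
im,d=imaging.snapshot('scene'); cv2.imwrite('pics/s1.png',cv2.resize(im[120:260,180:380],None,fx=3.5,fy=3.5,interpolation=cv2.INTER_CUBIC))
E
```

```text
t 2.6 tcp [ 0.4817 -0.0541  0.0909] F [ 0.3365  0.659  -0.4216] grip mm 52.411333782201694 q [-0.254   0.327   1.8775 -0.0007  0.9356  1.0751]
.482,-.053,.034,14 off [ 0.0005 -0.0011  0.0569] ang [ 0.0002 -0.0002 -0.0004] yaw 14.0
```

View pics/s1.png

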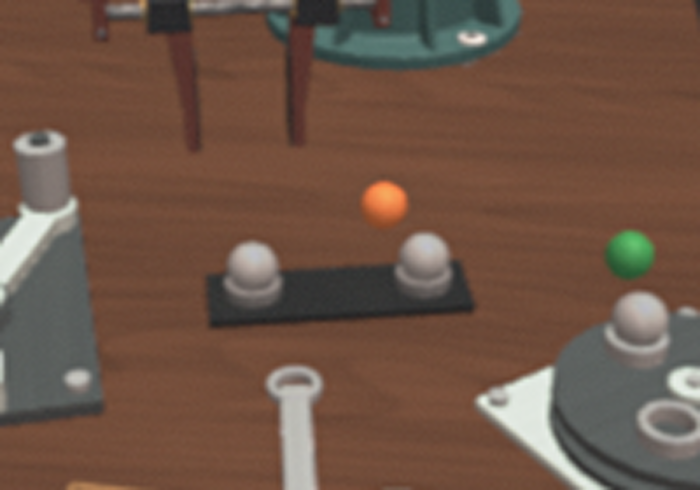

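The fingers, at crop (195,150) and (297,143), straddle the right-hand ball at crop (252,265). I'll descend and grip.

Call:
send_rows(
  claw=[0.2,0.2,0.2,0.2,-1,-1,-1,-1,-1,-1],
  offset=[
    [0,-0.001,0.03],
    [0,-0.001,0.05],
    [0,-0.001,0.057],
    [0,-0.001,0.057],
    [0,-0.001,0.057],
    [0,-0.001,0.057],
    [0,-0.001,0.057],
    [0,-0.001,0.057],
    [0,-0.001,0.057],
    [0,-0.001,0.057],
  ],
  angular=[
    [0,0,0],
    [0,0,0],
    [0,0,0],
    [0,0,0],
    [0,0,0],
    [0,0,0],
    [0,0,0],
    [0,0,0],
    [0,0,0],
    [0,0,0],
  ],
  newtons=15,
)

```text
t: 3.65
tcp_pos: [0.4817, -0.0534, 0.0341]
tcp_rot: [0.001, 0.993, 0.121, 0.001]
ft_force: [-0.4, -0.8, -0.0]
grip_width: 0.093
```

```bash
python3 go.py .482,-.053,.12,14 .6327,.1943,.13,14
```

```text
t 3.65 tcp [ 0.4817 -0.0534  0.0341] F [-0.3821 -0.8367 -0.0433] grip mm 8.209041019015611 q [-0.2525  0.4179  1.9287 -0.0007  0.793   1.0771]
.482,-.053,.12,14 off [ 0.0005 -0.0002 -0.0859] ang [ 0.0002 -0.0002 -0.0004] yaw 14.0
.6327,.1943,.13,14 off [ 0.206  -0.2042 -0.0958] ang [ 0.0002 -0.0002 -0.0004] yaw 14.0
```

```bash
python3 - <<'E'
from h import *
im,d=imaging.snapshot('scene'); a=cv2.resize(im[120:260,180:380],None,fx=3.5,fy=3.5,interpolation=cv2.INTER_CUBIC)
cv2.imwrite('pics/s2.png',a)
im,d=imaging.snapshot('top'); cv2.imwrite('pics/t2.png',im)
E
```

```text
(no output)
```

View pics/s2.png

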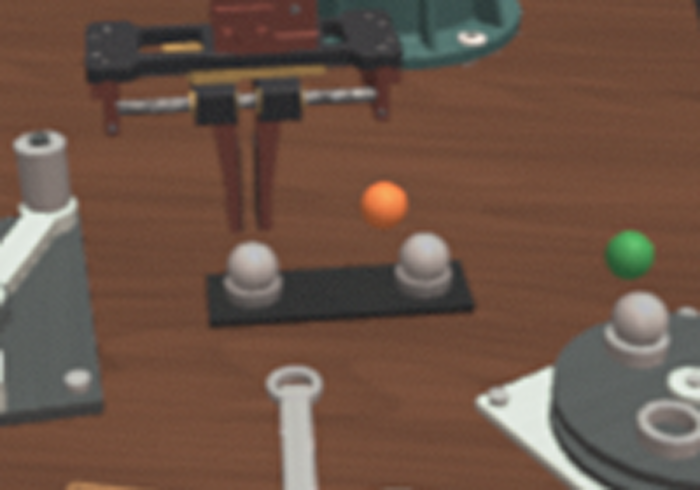

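View pics/t2.png

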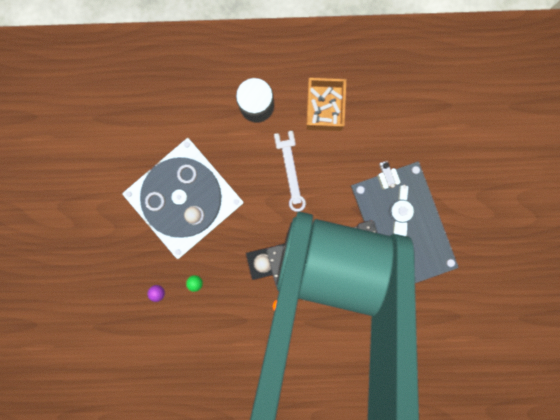

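The gripper closed on nothing: in this view the fingertips, at crop (248,230), are behind or above the ball at (252,265). I'll measure the fingertips with depth.

```bash
python3 - <<'E'
from h import *
np.set_printoptions(precision=4,suppress=True)
im,d=imaging.snapshot('scene'); m=imaging.camera_model('scene')
K=np.array([[m['fx'],0,m['cx']],[0,m['fy'],m['cy']],[0,0,1]]);T=np.array(m['camera_from_world'])
def xyz(u,v):
    z=d[v,u]; p=cv2.undistortPoints(np.array([[[u,v]]],float),K,np.array([m['k1'],0,0,0.]))[0,0]
    return T[:3,:3].T@(np.array([p[0]*z,p[1]*z,z])-T[:3,3])
for u,v in [(247,184),(247,180),(247,175),(255,184),(255,180),(255,175),(252,196),(252,193),(251,200),(301,193),(288,178)]: print(u,v,d[v,u],xyz(u,v),im[v,u])
print(env.get_obs()['tcp_pos'])
p=T@[.4817,-.0534,.020,1]; print(K@(p[:3]/p[2]))
E
```

```text
247 184 0.862695 [ 0.4961 -0.0596  0.0669] [49 59 96]
247 180 0.85555226 [ 0.4974 -0.059   0.0776] [46 51 86]
247 175 0.8543334 [ 0.4925 -0.0595  0.0869] [46 53 89]
255 184 0.86852956 [ 0.4895 -0.0435  0.0641] [48 58 94]
255 180 0.8606009 [ 0.4914 -0.0429  0.0752] [48 57 94]
255 175 0.85468876 [ 0.4906 -0.0427  0.0869] [49 57 95]
252 196 0.8804963 [ 0.4946 -0.0501  0.0363] [166 173 186]
252 193 0.88503754 [ 0.4871 -0.0512  0.0393] [201 195 194]
251 200 0.88315624 [ 0.4975 -0.0521  0.0277] [110 115 124]
301 193 0.89017576 [0.4722 0.0555 0.0375] [168 176 187]
288 178 0.96695435 [0.3898 0.02   0.0262] [ 75 131 236]
[ 0.4816 -0.0534  0.034 ]
[251.688  199.0247   1.    ]
```

```bash
python3 - <<'E'
from h import *
np.set_printoptions(precision=4,suppress=True)
print(env.tips_ahead,[a for a in dir(env) if a[0]!='_'])
im,d=imaging.snapshot('scene'); m=imaging.camera_model('scene')
K=np.array([[m['fx'],0,m['cx']],[0,m['fy'],m['cy']],[0,0,1]]);T=np.array(m['camera_from_world'])
for u in (246,247,248,254,255,256):
  print(u,[(v,round(float(d[v,u]),3)) for v in range(178,196,1)])
cv2.imwrite('pics/s3.png',cv2.resize(im[130:215,215:290],None,fx=7,fy=7,interpolation=cv2.INTER_CUBIC))
E
```

```text
0.014 ['MotionError', 'get_obs', 'job_done', 'tips_ahead']
246 [(178, 0.868), (179, 0.87), (180, 0.876), (181, 1.003), (182, 0.997), (183, 0.996), (184, 0.989), (185, 0.987), (186, 0.983), (187, 0.98), (188, 0.978), (189, 0.972), (190, 0.966), (191, 0.966), (192, 0.888), (193, 0.886), (194, 0.886), (195, 0.885)]
247 [(178, 0.858), (179, 0.857), (180, 0.858), (181, 0.86), (182, 0.863), (183, 0.862), (184, 0.863), (185, 0.867), (186, 0.983), (187, 0.98), (188, 0.975), (189, 0.971), (190, 0.967), (191, 0.887), (192, 0.885), (193, 0.885), (194, 0.885), (195, 0.882)]
248 [(178, 0.856), (179, 0.858), (180, 0.859), (181, 0.858), (182, 0.861), (183, 0.864), (184, 0.865), (185, 0.864), (186, 0.867), (187, 0.979), (188, 0.976), (189, 0.973), (190, 0.888), (191, 0.888), (192, 0.886), (193, 0.881), (194, 0.883), (195, 0.882)]
254 [(178, 0.862), (179, 0.862), (180, 0.858), (181, 0.864), (182, 0.866), (183, 0.865), (184, 0.868), (185, 0.868), (186, 0.985), (187, 0.981), (188, 0.977), (189, 0.968), (190, 0.889), (191, 0.886), (192, 0.884), (193, 0.883), (194, 0.885), (195, 0.882)]
255 [(178, 1.014), (179, 1.013), (180, 1.007), (181, 1.0), (182, 0.864), (183, 0.868), (184, 0.866), (185, 0.989), (186, 0.983), (187, 0.979), (188, 0.976), (189, 0.969), (190, 0.894), (191, 0.89), (192, 0.886), (193, 0.884), (194, 0.885), (195, 0.882)]
256 [(178, 1.019), (179, 1.011), (180, 1.007), (181, 1.002), (182, 0.997), (183, 0.993), (184, 0.99), (185, 0.987), (186, 0.983), (187, 0.982), (188, 0.973), (189, 0.97), (190, 0.97), (191, 0.892), (192, 0.887), (193, 0.888), (194, 0.887), (195, 0.886)]
```

View pics/s3.png

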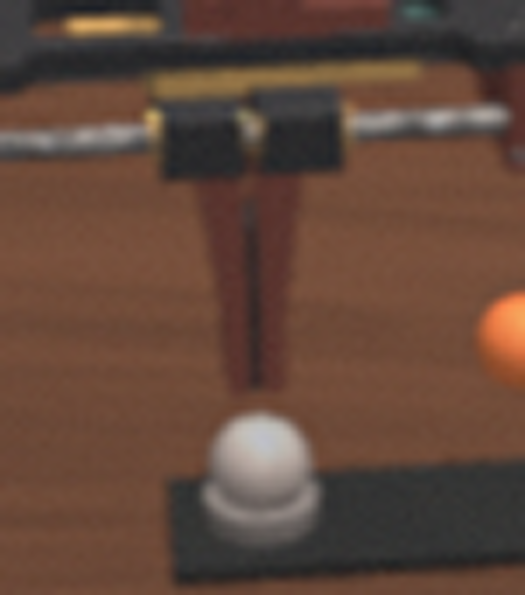

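```bash
python3 - <<'E'
from h import *
np.set_printoptions(precision=4,suppress=True)
for v in (185,185.5,186,186.5):
  a=ray_z('scene',251,v,0.03);b=ray_z('scene',251,v,0.08)
  for x in(.489,.4914,.494): s=(x-a[0])/(b[0]-a[0]); print(v,x,a+s*(b-a))
E
python3 go.py .482,-.053,.09,14
```

```text
185 0.489 [ 0.489  -0.0524  0.0607]
185 0.4914 [ 0.4914 -0.0519  0.0622]
185 0.494 [ 0.494  -0.0515  0.0637]
185.5 0.489 [ 0.489  -0.0524  0.0595]
185.5 0.4914 [ 0.4914 -0.052   0.0609]
185.5 0.494 [ 0.494  -0.0515  0.0625]
186 0.489 [ 0.489  -0.0525  0.0582]
186 0.4914 [ 0.4914 -0.052   0.0597]
186 0.494 [ 0.494  -0.0516  0.0612]
186.5 0.489 [ 0.489  -0.0525  0.0569]
186.5 0.4914 [ 0.4914 -0.0521  0.0584]
186.5 0.494 [ 0.494  -0.0516  0.06  ]
t 3.85 tcp [ 0.4816 -0.0534  0.034 ] F [-0.4939  0.0674  0.0711] grip mm 0.4936280070204047 q [-0.2526  0.4182  1.9288 -0.0007  0.7929  1.0771]
.482,-.053,.09,14 off [ 0.0005 -0.0002 -0.056 ] ang [ 0.0002 -0.0002 -0.0004] yaw 14.0
```

The tips really stand about 40 mm higher than the reported TCP implies: at reported z 0.034 they are at about 0.061, not 0.020. x and y agree. I'll open, go down in stages, and check.

Call:
send_rows(
  claw=[0.2,0.2,0.2,0.2,0.2,0.2,0.2],
  offset=[
    [0,0,0],
    [0,0,0],
    [0,0,0],
    [0,0,0],
    [0,0,0.012],
    [0,0,0.025],
    [0,0,0.025],
  ],
  angular=[
    [0,0,0],
    [0,0,0],
    [0,0,0],
    [0,0,0],
    [0,0,0],
    [0,0,0],
    [0,0,0],
  ],
)

```text
t: 4.55
tcp_pos: [0.4801, -0.053, 0.0072]
tcp_rot: [-0.0, 0.993, 0.12, -0.001]
ft_force: [-0.5, 0.0, -0.7]
grip_width: 0.582
```

```bash
python3 go.py .482,-.053,-.006,14; python3 - <<'E'
from h import *
im,d=imaging.snapshot('scene'); cv2.imwrite('pics/s4.png',cv2.resize(im[130:215,215:290],None,fx=7,fy=7,interpolation=cv2.INTER_CUBIC))
E
```

```text
t 4.55 tcp [ 0.4801 -0.053   0.0072] F [-0.5491  0.0429 -0.6912] grip mm 51.17319664544159 q [-0.2527  0.465   1.9486 -0.0008  0.7295  1.0772]
.482,-.053,-.006,14 off [0.0019 0.0004 0.0132] ang [-0.      0.0003 -0.0005] yaw 14.0
```

View pics/s4.png

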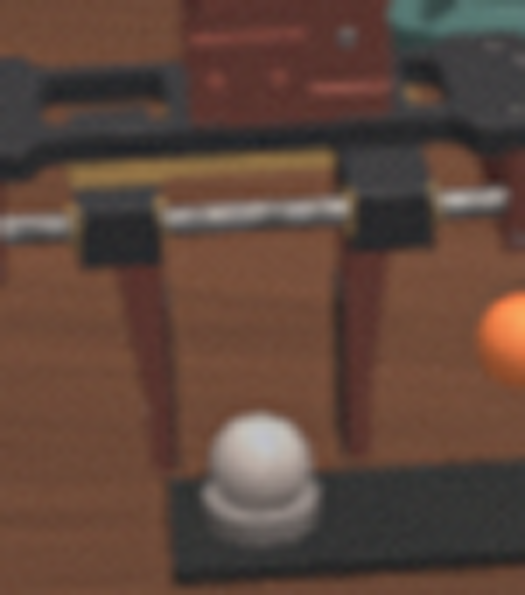

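Both tips are on the two sides of the ball, at crop (168,466) and (355,455), still about 34 mm above the bench as computed. Another 13 mm, then close.

Call:
send_rows(
  claw=[0.2,0.2,0.2,0.2,-1,-1,-1,-1,-1,-1],
  offset=[
    [0.002,0,0.006],
    [0.002,0,0.012],
    [0.002,0,0.012],
    [0.002,0,0.012],
    [0.002,0,0.012],
    [0.002,0,0.012],
    [0.002,0,0.012],
    [0.002,0,0.012],
    [0.002,0,0.012],
    [0.002,0,0.012],
  ],
  angular=[
    [0,0,0],
    [0,0,0],
    [0,0,0],
    [0,0,0],
    [0,0,0],
    [0,0,0],
    [0,0,0],
    [0,0,0],
    [0,0,0],
    [0,0,0],
  ],
  newtons=15,
)

```text
t: 5.6
tcp_pos: [0.4826, -0.0526, -0.004]
tcp_rot: [0.0, 0.993, 0.12, -0.0]
ft_force: [0.8, 1.2, 1.5]
grip_width: 0.354
```

```bash
python3 go.py .482,-.053,.09,14; python3 - <<'E'
from h import *
im,d=imaging.snapshot('scene'); cv2.imwrite('pics/s5.png',cv2.resize(im[130:215,215:290],None,fx=7,fy=7,interpolation=cv2.INTER_CUBIC))
E
```

```text
t 5.6 tcp [ 0.4826 -0.0526 -0.004 ] F [0.7741 1.2303 1.4521] grip mm 31.16107940263096 q [-0.2506  0.4872  1.9515 -0.0008  0.7035  1.0792]
.482,-.053,.09,14 off [-0.0007  0.0002 -0.094 ] ang [ 0.      0.0001 -0.0004] yaw 14.0
```

View pics/s5.png

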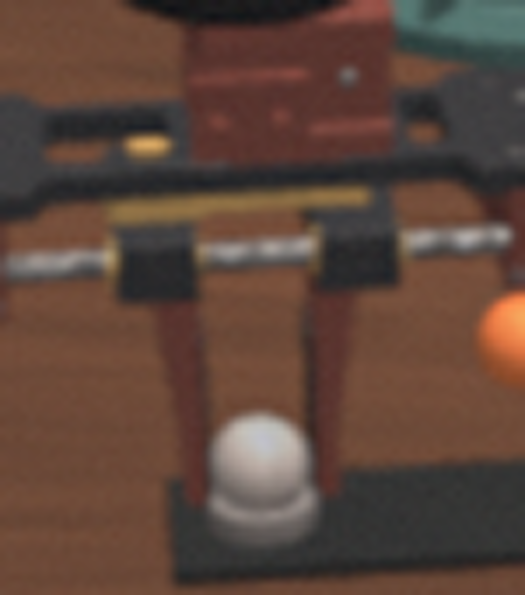

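Call:
send_rows(
  claw=[-1,-1,-1,-1,-1,-1],
  offset=[
    [0,0,-0.01],
    [0,0,-0.03],
    [0,0,-0.06],
    [0,0,-0.094],
    [0,0,-0.094],
    [0,0,-0.094],
  ],
  angular=[
    [0,0,0],
    [0,0,0],
    [0,0,0],
    [0,0,0],
    [0,0,0],
    [0,0,0],
  ],
)

```text
t: 6.25
tcp_pos: [0.4832, -0.0528, 0.0909]
tcp_rot: [0.001, 0.993, 0.12, 0.001]
ft_force: [-0.3, 0.7, -1.9]
grip_width: 0.351
```

```bash
python3 go.py .6327,.1943,.09,14 ; python3 - <<'E'
from h import *
im,d=imaging.snapshot('scene'); cv2.imwrite('pics/s6.png',cv2.resize(im[90:215,200:310],None,fx=5,fy=5,interpolation=cv2.INTER_CUBIC))
E
```

```text
t 6.25 tcp [ 0.4832 -0.0528  0.0909] F [-0.319   0.6685 -1.8871] grip mm 30.896875087114065 q [-0.2506  0.3286  1.8749 -0.0007  0.9366  1.0791]
.6327,.1943,.09,14 off [ 0.2043 -0.2042  0.0009] ang [ 0.0002 -0.0002 -0.0004] yaw 14.0
```

View pics/s6.png

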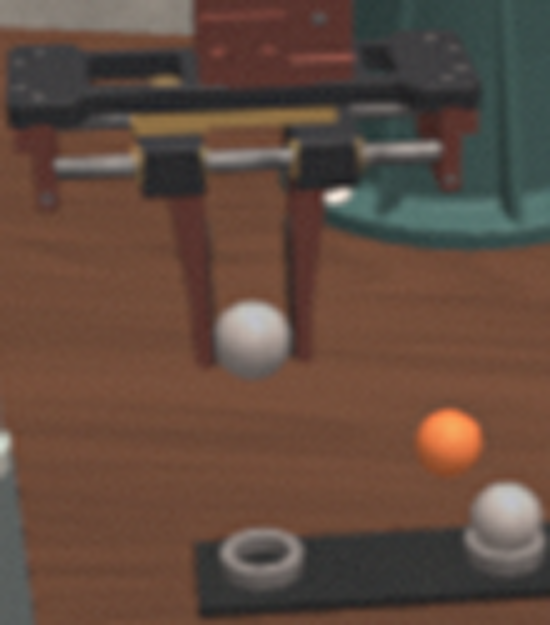

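The ball is held, at crop (253,339), with the ring below it empty. Grip relation: reported TCP z is ball centre minus 0.031. Carrying it to seat A.

Call:
send_rows(
  claw=[-1,-1,-1,-1,-1,-1,-1,-1,-1,-1],
  offset=[
    [0.03,-0.03,0],
    [0.06,-0.06,0],
    [0.09,-0.09,0],
    [0.12,-0.12,0],
    [0.15,-0.15,0],
    [0.18,-0.18,0],
    [0.2,-0.2,0],
    [0.204,-0.204,0.001],
    [0.204,-0.204,0.001],
    [0.204,-0.204,0.001],
  ],
  angular=[
    [0,0,0],
    [0,0,0],
    [0,0,0],
    [0,0,0],
    [0,0,0],
    [0,0,0],
    [0,0,0],
    [0,0,0],
    [0,0,0],
    [0,0,0],
  ],
)

```text
t: 7.3
tcp_pos: [0.6297, 0.1931, 0.0873]
tcp_rot: [0.0, 0.993, 0.12, -0.002]
ft_force: [-0.4, 0.4, -1.3]
grip_width: 0.355
```

```bash
python3 go.py .6327,.1943,.024,14 ; python3 - <<'E'
from h import *
im,d=imaging.snapshot('scene'); cv2.imwrite('pics/s7.png',cv2.resize(im[100:290,300:450],None,fx=3.5,fy=3.5,interpolation=cv2.INTER_CUBIC))
E
```

```text
t 7.3 tcp [0.6297 0.1931 0.0873] F [-0.4275  0.3708 -1.3232] grip mm 31.221974746958132 q [ 0.1932  0.5484  1.484  -0.0007  1.1137  1.523 ]
.6327,.1943,.024,14 off [ 0.0035 -0.0004  0.0633] ang [ 0.0001  0.0007 -0.0005] yaw 14.0
```

View pics/s7.png

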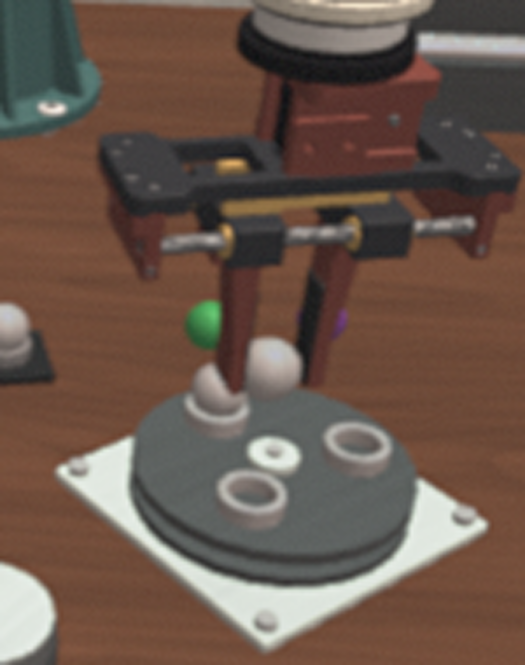

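Call:
send_rows(
  claw=[-1,-1,-1,-1,-1,-1,-1],
  offset=[
    [0.003,0,0.02],
    [0.003,0,0.04],
    [0.003,0,0.055],
    [0.003,0,0.062],
    [0.003,0,0.063],
    [0.003,0,0.063],
    [0.003,0,0.063],
  ],
  angular=[
    [0,0,0],
    [0,0,0],
    [0,0,0],
    [0,0,0],
    [0,0,0],
    [0,0,0],
    [0,0,0],
  ],
)

```text
t: 8.05
tcp_pos: [0.6331, 0.1935, 0.0254]
tcp_rot: [0.0, 0.993, 0.12, -0.001]
ft_force: [-0.4, 0.1, -1.6]
grip_width: 0.353
```

```bash
python3 go.py .6327,.1943,.023,14 ; python3 - <<'E'
from h import *
im,d=imaging.snapshot('scene'); cv2.imwrite('pics/s8.png',cv2.resize(im[150:290,310:450],None,fx=4,fy=4,interpolation=cv2.INTER_CUBIC))
E
```

```text
t 8.05 tcp [0.6331 0.1935 0.0254] F [-0.3684  0.0731 -1.5827] grip mm 31.038560376628975 q [ 0.1927  0.6234  1.5227 -0.0008  0.9982  1.5233]
.6327,.1943,.023,14 off [-0.0002 -0.0009  0.0024] ang [ 0.0001  0.0004 -0.0006] yaw 14.0
```

View pics/s8.png

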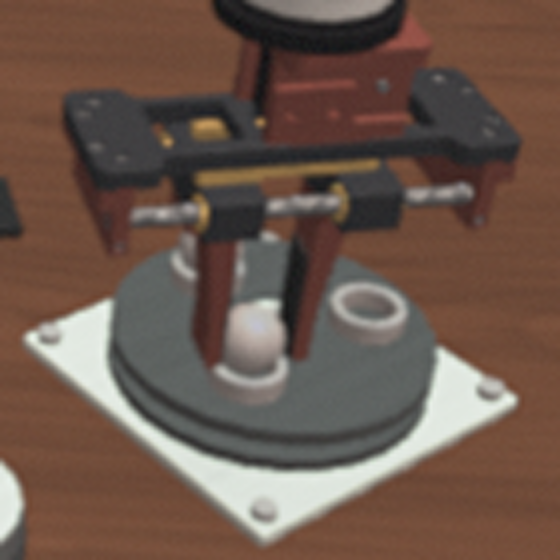

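The ball is over seat A, crop (255,340), with the ring directly beneath. I'll lower it 2 mm and open gently.

Call:
send_rows(
  claw=[-1,-1,-1,-0.2,-0.1,0,0.1,0.1,0.1],
  offset=[
    [0,-0.001,0.003],
    [0,-0.001,0.003],
    [0,-0.001,0.003],
    [0,-0.001,0.003],
    [0,-0.001,0.003],
    [0,-0.001,0.003],
    [0,-0.001,0.003],
    [0,-0.001,-0.02],
    [0,-0.001,-0.06],
  ],
  angular=[
    [0,0,0],
    [0,0,0],
    [0,0,0],
    [0,0,0],
    [0,0,0],
    [0,0,0],
    [0,0,0],
    [0,0,0],
    [0,0,0],
  ],
)

```text
t: 9.0
tcp_pos: [0.6302, 0.194, 0.0831]
tcp_rot: [0.001, 0.993, 0.12, -0.005]
ft_force: [0.6, 0.3, 0.3]
grip_width: 0.55
```

```bash
python3 go.py .6327,.1943,.1,14 .459,.054,.1,14 ; python3 - <<'E'
from h import *
im,d=imaging.snapshot('scene'); cv2.imwrite('pics/s9.png',cv2.resize(im[110:290,310:450],None,fx=3.3,fy=3.3,interpolation=cv2.INTER_CUBIC))
E
```

```text
t 9.0 tcp [0.6302 0.194  0.0831] F [0.5841 0.3112 0.2616] grip mm 48.42287990787522 q [ 0.1943  0.5565  1.4807 -0.0007  1.1137  1.5248]
.6327,.1943,.1,14 off [ 0.0023  0.0003 -0.0169] ang [ 0.      0.0015 -0.0006] yaw 14.0
.459,.054,.1,14 off [-0.1998  0.0951 -0.015 ] ang [ 0.      0.0015 -0.0006] yaw 14.0
```

View pics/s9.png

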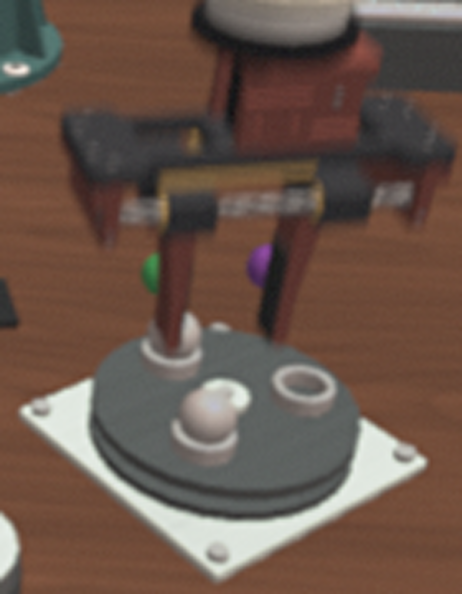

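Ball A is seated, at crop (208,415) on its ring, and seat B is empty at (303,388). Now the second ball on the rest.

Call:
send_rows(
  claw=[0.2,0.2,0.2,0.2,0.2,0.2,0.2,0.2,0.2],
  offset=[
    [-0.02,0.01,-0.015],
    [-0.06,0.03,-0.015],
    [-0.1,0.05,-0.015],
    [-0.14,0.07,-0.015],
    [-0.18,0.085,-0.015],
    [-0.2,0.095,-0.015],
    [-0.2,0.095,-0.015],
    [-0.2,0.095,-0.015],
    [-0.2,0.095,-0.015],
  ],
  angular=[
    [0,0.001,0],
    [0,0.001,0],
    [0,0.001,0],
    [0,0.001,0],
    [0,0.001,0],
    [0,0.001,0],
    [0,0.001,0],
    [0,0.001,0],
    [0,0.001,0],
  ],
)

```text
t: 9.95
tcp_pos: [0.4662, 0.0557, 0.1067]
tcp_rot: [-0.0, 0.993, 0.12, 0.006]
ft_force: [1.0, -0.2, 0.5]
grip_width: 0.6
```

```bash
python3 go.py .459,.054,-.004,14
```

```text
t 9.95 tcp [0.4662 0.0557 0.1067] F [ 0.9525 -0.2184  0.4993] grip mm 52.81220420006665 q [-0.0302  0.2787  1.9015  0.0026  0.9493  1.298 ]
.459,.054,-.004,14 off [-0.0088 -0.0002  0.1106] ang [ 0.0002 -0.0019 -0.0005] yaw 14.0
```

Call:
send_rows(
  claw=[0.2,0.2,0.2,0.2,0.2,0.2],
  offset=[
    [-0.009,0,0.03],
    [-0.009,0,0.06],
    [-0.009,0,0.085],
    [-0.009,0,0.09],
    [-0.009,0,0.09],
    [-0.009,0,0.09],
  ],
  angular=[
    [0,-0.002,0],
    [0,-0.002,0],
    [0,-0.002,0],
    [0,-0.002,0],
    [0,-0.002,0],
    [0,-0.002,0],
  ],
)

```text
t: 10.55
tcp_pos: [0.4599, 0.054, 0.0173]
tcp_rot: [0.001, 0.993, 0.121, 0.001]
ft_force: [0.6, 0.2, 1.1]
grip_width: 0.599
```

```bash
python3 go.py .459,.054,-.005,14;  python3 - <<'E'
from h import *
im,d=imaging.snapshot('scene'); cv2.imwrite('pics/s10.png',cv2.resize(im[130:215,260:345],None,fx=6,fy=6,interpolation=cv2.INTER_CUBIC))
E
```

```text
t 10.55 tcp [0.4599 0.054  0.0173] F [0.5762 0.2371 1.0545] grip mm 52.72211144365404 q [-0.0314  0.4264  1.9875 -0.0019  0.7262  1.2992]
.459,.054,-.005,14 off [-0.0009 -0.0003  0.0223] ang [ 0.0003 -0.0002 -0.0004] yaw 14.0
```

View pics/s10.png

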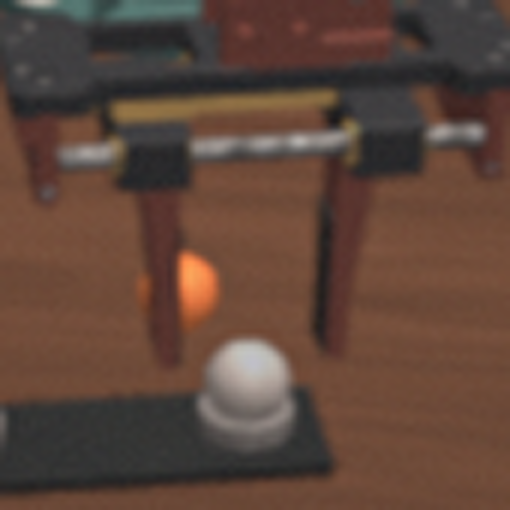

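The fingers straddle the second steel ball, crop (248,380). The orange one is well behind. Down and grip.

Call:
send_rows(
  claw=[0.2,0.2,0.2,0.2,-1,-1,-1,-1,-1,-1],
  offset=[
    [-0.001,0,0.01],
    [-0.001,0,0.018],
    [-0.001,0,0.022],
    [-0.001,0,0.022],
    [-0.001,0,0.022],
    [-0.001,0,0.022],
    [-0.001,0,0.022],
    [-0.001,0,0.022],
    [-0.001,0,0.022],
    [-0.001,0,0.022],
  ],
  angular=[
    [0,0,0],
    [0,0,0],
    [0,0,0],
    [0,0,0],
    [0,0,0],
    [0,0,0],
    [0,0,0],
    [0,0,0],
    [0,0,0],
    [0,0,0],
  ],
)

```text
t: 11.6
tcp_pos: [0.459, 0.0543, -0.0042]
tcp_rot: [0.0, 0.993, 0.12, 0.001]
ft_force: [-1.3, 5.7, 2.3]
grip_width: 0.354
```

```bash
python3 go.py .459,.054,.09,14
```

```text
t 11.6 tcp [ 0.459   0.0543 -0.0042] F [-1.2779  5.746   2.2549] grip mm 31.14761447317546 q [-0.0316  0.4662  2.005  -0.0005  0.6683  1.2987]
.459,.054,.09,14 off [ 0.0001  0.0004 -0.0942] ang [ 0.0001 -0.0003 -0.0006] yaw 14.0
```

Call:
send_rows(
  claw=[-1,-1,-1,-1,-1,-1],
  offset=[
    [0,0,-0.01],
    [0,0,-0.03],
    [0,0,-0.06],
    [0,0,-0.095],
    [0,0,-0.1],
    [0,0,-0.1],
  ],
  angular=[
    [0,0,0],
    [0,0,0],
    [0,0,0],
    [0,0,0],
    [0,0,0],
    [0,0,0],
  ],
)

```text
t: 12.2
tcp_pos: [0.4598, 0.0541, 0.097]
tcp_rot: [0.001, 0.993, 0.12, 0.003]
ft_force: [0.5, -0.1, -1.5]
grip_width: 0.353
```

```bash
python3 go.py .582,.256,.095,14
```

```text
t 12.2 tcp [0.4598 0.0541 0.097 ] F [ 0.5355 -0.0819 -1.4794] grip mm 31.07945431700137 q [-0.0317  0.2886  1.9195 -0.0008  0.928   1.2986]
.582,.256,.095,14 off [ 0.1668 -0.1669  0.0025] ang [ 0.0003 -0.0008 -0.0005] yaw 14.0
```

Call:
send_rows(
  claw=[-1,-1,-1,-1,-1,-1,-1,-1,-1],
  offset=[
    [0.03,-0.03,0],
    [0.06,-0.06,0],
    [0.09,-0.09,0],
    [0.12,-0.12,0.002],
    [0.15,-0.15,0.002],
    [0.167,-0.167,0.002],
    [0.167,-0.167,0.002],
    [0.167,-0.167,0.002],
    [0.167,-0.167,0.002],
  ],
  angular=[
    [0,0,0],
    [0,0,0],
    [0,0,0],
    [0,0,0],
    [0,0,0],
    [0,0,0],
    [0,0,0],
    [0,0,0],
    [0,0,0],
  ],
)

```text
t: 13.1
tcp_pos: [0.5803, 0.2547, 0.0941]
tcp_rot: [0.001, 0.993, 0.12, 0.001]
ft_force: [-0.2, -0.7, -0.8]
grip_width: 0.353
```

```bash
python3 go.py .582,.256,.024,14
```

```text
t 13.1 tcp [0.5803 0.2547 0.0941] F [-0.1731 -0.7429 -0.7531] grip mm 31.050997291872974 q [ 0.3065  0.5068  1.5434 -0.0032  1.09    1.6382]
.582,.256,.024,14 off [ 0.0018 -0.0011  0.0701] ang [ 0.0004 -0.0003 -0.0006] yaw 14.0
```

Call:
send_rows(
  claw=[-1,-1,-1,-1,-1,-1,-1],
  offset=[
    [0.002,-0.001,0.02],
    [0.002,-0.001,0.045],
    [0.002,-0.001,0.06],
    [0.002,-0.001,0.068],
    [0.002,-0.001,0.07],
    [0.002,-0.001,0.07],
    [0.002,-0.001,0.07],
  ],
  angular=[
    [0,0,0],
    [0,0,0],
    [0,0,0],
    [0,0,0],
    [0,0,0],
    [0,0,0],
    [0,0,0],
  ],
)

```text
t: 13.8
tcp_pos: [0.5829, 0.2561, 0.025]
tcp_rot: [0.001, 0.993, 0.12, 0.002]
ft_force: [0.3, -0.8, -1.6]
grip_width: 0.355
```

```bash
python3 go.py .582,.256,.0225,14 ; python3 - <<'E'
from h import *
im,d=imaging.snapshot('scene'); cv2.imwrite('pics/s11.png',cv2.resize(im[150:290,310:460],None,fx=4,fy=4,interpolation=cv2.INTER_CUBIC))
E
```

```text
t 13.8 tcp [0.5829 0.2561 0.025 ] F [ 0.295  -0.8147 -1.5692] grip mm 31.225426673713354 q [ 0.3074  0.5932  1.5901 -0.0035  0.9555  1.6397]
.582,.256,.0225,14 off [-0.0009 -0.0001  0.0025] ang [ 0.0004 -0.0005 -0.0006] yaw 14.0
```

View pics/s11.png

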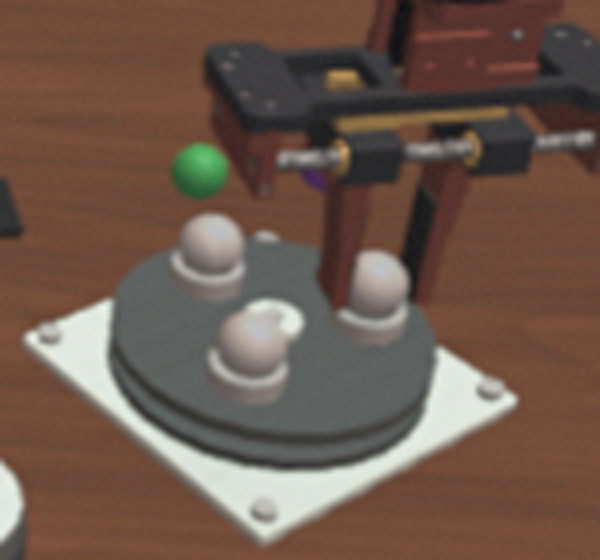

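The ball is over seat B, at crop (377,285). Lower and release.

Call:
send_rows(
  claw=[-1,-1,-1,-0.2,-0.1,0,0.1,0.1,0.1,0.1],
  offset=[
    [-0.001,0,0.003],
    [-0.001,0,0.003],
    [-0.001,0,0.003],
    [-0.001,0,0.003],
    [-0.001,0,0.003],
    [-0.001,0,0.003],
    [-0.001,0,0.003],
    [0,0,-0.02],
    [0,0,-0.06],
    [0,0,-0.11],
  ],
  angular=[
    [0,0,0],
    [0,0,0],
    [0,0,0],
    [0,0,0],
    [0,0,0],
    [0,0,0],
    [0,0,0],
    [0,0,0],
    [0,0,0],
    [0,0,0],
  ],
)

```text
t: 14.85
tcp_pos: [0.5806, 0.2557, 0.1342]
tcp_rot: [0.002, 0.993, 0.12, -0.001]
ft_force: [0.9, -0.3, 0.1]
grip_width: 0.548
```

```bash
python3 go.py  .433,-.197,.15,14; python3 - <<'E'
from h import *
im,d=imaging.snapshot('scene'); cv2.imwrite('pics/s12.png',cv2.resize(im[110:290,310:460],None,fx=3.3,fy=3.3,interpolation=cv2.INTER_CUBIC))
E
```

```text
t 14.85 tcp [0.5806 0.2557 0.1342] F [ 0.9131 -0.329   0.1021] grip mm 48.20072096136125 q [ 0.3079  0.4667  1.5005 -0.0031  1.1763  1.6394]
.433,-.197,.15,14 off [-0.2512  0.4046 -0.0141] ang [ 0.0005  0.0003 -0.0006] yaw 14.0
```

View pics/s12.png

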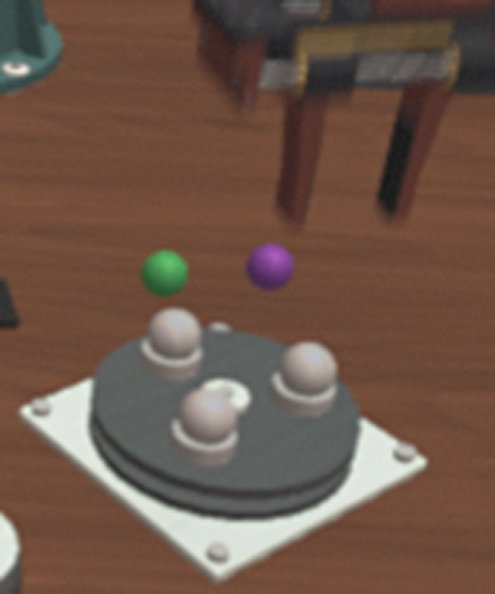

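All three seats are filled: balls at crop (175,333), (308,368) and (208,415). Now to the tensioner. I'll grasp the roller with the jaws along its tangent, then swing it counter-clockwise about the pivot.

```bash
python3 go.py  .433,-.197,.13,-6
```

```text
t 14.9 tcp [0.5866 0.2577 0.1445] F [2.3583 1.9896 4.1249] grip mm 48.17080564873831 q [ 0.3081  0.4567  1.4896 -0.0032  1.1821  1.6394]
.433,-.197,.13,-6 off [-0.2577  0.405   0.0118] ang [-0.     -0.0022  0.055 ] yaw -6.000000000000001
```

Call:
send_rows(
  claw=[0.4,0.4,0.4,0.4,0.4,0.4,0.4,0.4,0.4,0.4],
  offset=[
    [-0.025,0.04,0],
    [-0.05,0.08,0],
    [-0.077,0.12,0],
    [-0.1,0.16,0],
    [-0.127,0.2,0],
    [-0.153,0.24,0],
    [-0.18,0.28,0],
    [-0.205,0.32,0],
    [-0.23,0.36,0],
    [-0.258,0.405,0],
  ],
  angular=[
    [0,-0.002,0.005],
    [0,-0.002,0.011],
    [0,-0.002,0.016],
    [0,-0.002,0.022],
    [0,-0.002,0.028],
    [0,-0.002,0.033],
    [0,-0.002,0.038],
    [0,-0.002,0.044],
    [0,-0.002,0.05],
    [0,-0.002,0.055],
  ],
)

```text
t: 15.9
tcp_pos: [0.4328, -0.1958, 0.142]
tcp_rot: [-0.0, 0.999, -0.053, 0.001]
ft_force: [0.9, -0.0, 0.8]
grip_width: 0.699
```

```bash
python3 go.py  .433,-.197,.1,-6
```

```text
t 15.9 tcp [ 0.4328 -0.1958  0.142 ] F [ 0.8897 -0.0065  0.8155] grip mm 61.503471467422344 q [-0.5713  0.2423  1.8415  0.0013  1.0562  1.1049]
.433,-.197,.1,-6 off [0.0002 0.0012 0.042 ] ang [-0.     -0.0003 -0.0002] yaw -6.000000000000001
```

Call:
send_rows(
  claw=[0.4,0.4,0.4,0.4,0.4],
  offset=[
    [0,0.001,0.03],
    [0,0.001,0.05],
    [0,0.001,0.067],
    [0,0.001,0.067],
    [0,0.001,0.067],
  ],
  angular=[
    [0,0,0],
    [0,0,0],
    [0,0,0],
    [0,0,0],
    [0,0,0],
  ],
)

```text
t: 16.4
tcp_pos: [0.4328, -0.1968, 0.0752]
tcp_rot: [-0.0, 0.999, -0.053, 0.001]
ft_force: [-0.6, -0.2, 1.0]
grip_width: 0.698
```

```bash
python3 go.py  .433,-.197,.02,-6; python3 - <<'E'
from h import *
im,d=imaging.snapshot('scene'); cv2.imwrite('pics/s13.png',cv2.resize(im[100:250,120:260],None,fx=4,fy=4,interpolation=cv2.INTER_CUBIC))
E
```

```text
t 16.4 tcp [ 0.4328 -0.1968  0.0752] F [-0.6155 -0.2465  0.9666] grip mm 61.39694007486071 q [-0.5731  0.3401  1.9122  0.0014  0.8881  1.1029]
.433,-.197,.02,-6 off [0.0001 0.0002 0.0552] ang [-0.0001 -0.0002 -0.0002] yaw -6.000000000000001
```

View pics/s13.png

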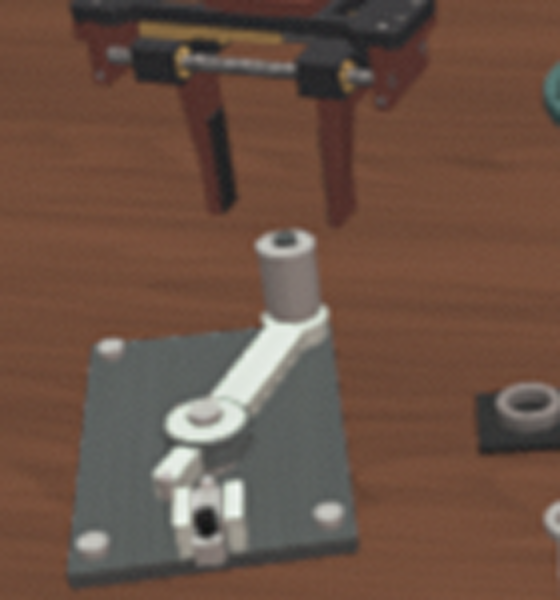

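The open fingers, at crop (220,210) and (340,225), straddle the roller at (288,245). Lower and grip.

Call:
send_rows(
  claw=[0.4,0.4,0.4,0.4,-1,-1,-1,-1,-1,-1],
  offset=[
    [0,0,0.03],
    [0,0,0.05],
    [0,0,0.055],
    [0,0,0.055],
    [0,0,0.055],
    [0,0,0.055],
    [0,0,0.055],
    [0,0,0.055],
    [0,0,0.055],
    [0,0,0.055],
  ],
  angular=[
    [0,0,0],
    [0,0,0],
    [0,0,0],
    [0,0,0],
    [0,0,0],
    [0,0,0],
    [0,0,0],
    [0,0,0],
    [0,0,0],
    [0,0,0],
  ],
  newtons=35,
)

```text
t: 17.45
tcp_pos: [0.4338, -0.198, 0.0212]
tcp_rot: [0.001, 0.999, -0.053, 0.002]
ft_force: [-2.4, -4.7, 4.9]
grip_width: 0.358
```

```bash
python3 go.py  .433,-.197,.02,-6; python3 - <<'E'
from h import *
im,d=imaging.snapshot('scene'); cv2.imwrite('pics/s14.png',cv2.resize(im[100:250,120:260],None,fx=4,fy=4,interpolation=cv2.INTER_CUBIC))
E
```

```text
t 17.45 tcp [ 0.4338 -0.198   0.0212] F [-2.4473 -4.71    4.9322] grip mm 31.495722933506812 q [-0.5733  0.4318  1.9571  0.0002  0.7487  1.1027]
.433,-.197,.02,-6 off [-0.0009 -0.0009  0.0012] ang [ 0.0003 -0.0006 -0.0001] yaw -6.000000000000001
```

View pics/s14.png

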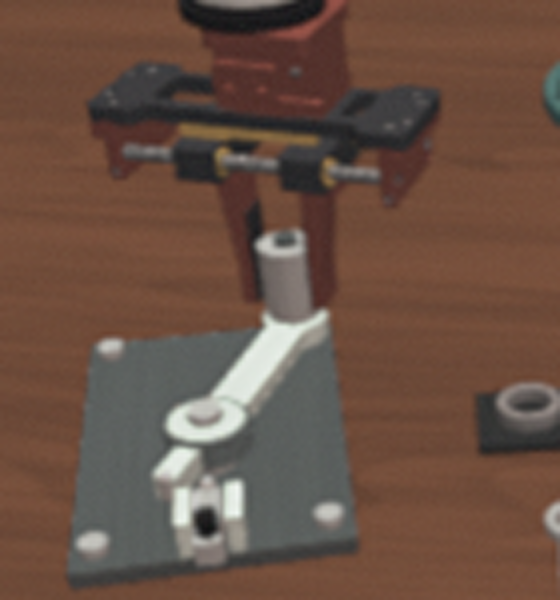

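Gripped: width 31.5 mm, fingers on either side of the roller. Computing the arc waypoints.

```bash
cat > arc.py <<'E'
import sys
from h import *
from scipy.spatial.transform import Rotation as Ro
np.set_printoptions(precision=4,suppress=True)
o=env.get_obs(); q=o['tcp_rot']; R=Ro.from_quat([q[1],q[2],q[3],q[0]])
P=np.array([.5515,-.210,0]);p=o['tcp_pos'];r=(p-P)*[1,1,0]
print('t',o['t'],p,'F',o['ft_force'],'grip',o['grip_width']*88,'rad',np.linalg.norm(r),'theta',np.arctan2(r[1],r[0])%(2*np.pi)-np.radians(174.1), np.degrees(np.arctan2(r[1],r[0])))
for d in map(float,sys.argv[1:]):
    t=P+Ro.from_rotvec([0,0,d]).apply(r)*.1195/np.linalg.norm(r); t[2]=.021
    print(d,R.inv().apply(t-p),(R.inv()*Ro.from_rotvec([0,0,d])*R).as_rotvec()/2/np.pi)
E
python3 arc.py .04 .08 .12 .16 .2 .24 .28 .32 .36 .4
```

```text
t 17.5 [ 0.4338 -0.198   0.0212] F [-2.9841 -5.0307  6.3073] grip 31.266381780532324 rad 0.11827041692702554 theta 0.0013692132373841481 174.17845013975557
0.04 [-0.0011  0.0048  0.0002] [ 0.      0.     -0.0064]
0.08 [-0.0008  0.0096  0.0002] [ 0.      0.     -0.0127]
0.12 [-0.0003  0.0143  0.0002] [ 0.0001  0.     -0.0191]
0.16 [0.0004 0.019  0.0002] [ 0.0001  0.     -0.0255]
0.2 [0.0012 0.0237 0.0002] [ 0.0001  0.0001 -0.0318]
0.24 [0.0023 0.0284 0.0002] [ 0.0001  0.0001 -0.0382]
0.28 [0.0035 0.033  0.0002] [ 0.0002  0.0001 -0.0446]
0.32 [0.005  0.0376 0.0003] [ 0.0002  0.0001 -0.0509]
0.36 [0.0066 0.0421 0.0003] [ 0.0002  0.0001 -0.0573]
0.4 [0.0084 0.0465 0.0003] [ 0.0002  0.0001 -0.0637]
```

Call:
send_rows(
  claw=[-1,-1,-1,-1,-1,-1,-1,-1,-1,-1],
  offset=[
    [-0.001,0.005,0],
    [-0.001,0.01,0],
    [0,0.014,0],
    [0,0.019,0],
    [0.001,0.024,0],
    [0.002,0.028,0],
    [0.003,0.033,0],
    [0.005,0.038,0],
    [0.007,0.042,0],
    [0.008,0.046,0],
  ],
  angular=[
    [0,0,-0.006],
    [0,0,-0.013],
    [0,0,-0.019],
    [0,0,-0.025],
    [0,0,-0.032],
    [0,0,-0.038],
    [0,0,-0.045],
    [0,0,-0.051],
    [0,0,-0.057],
    [0,0,-0.064],
  ],
)

```text
t: 18.5
tcp_pos: [0.4372, -0.242, 0.0212]
tcp_rot: [-0.001, 0.989, 0.147, 0.002]
ft_force: [4.6, 9.7, 3.8]
grip_width: 0.357
```

```bash
python3 arc.py .04 .08 .12 .16 .2 .24 .28 .32 .36 .38
```

```text
t 18.5 [ 0.4372 -0.242   0.0212] F [4.6038 9.6524 3.8374] grip 31.43347201156166 rad 0.11867408756239618 theta 0.37622526382872046 -164.34388023641839
0.04 [-0.0008  0.0048  0.0002] [ 0.     -0.     -0.0064]
0.08 [-0.0006  0.0095  0.0002] [ 0.0001 -0.     -0.0127]
0.12 [-0.0003  0.0143  0.0001] [ 0.0001 -0.     -0.0191]
0.16 [0.0003 0.019  0.0001] [ 0.0001 -0.     -0.0255]
0.2 [0.0011 0.0238 0.0001] [ 0.0001 -0.     -0.0318]
0.24 [0.002  0.0285 0.0001] [ 0.0002 -0.0001 -0.0382]
0.28 [0.0031 0.0331 0.0001] [ 0.0002 -0.0001 -0.0446]
0.32 [0.0044 0.0377 0.0001] [ 0.0002 -0.0001 -0.0509]
0.36 [0.0059 0.0422 0.0001] [ 0.0003 -0.0001 -0.0573]
0.38 [0.0068 0.0445 0.0001] [ 0.0003 -0.0001 -0.0605]
```

Angle is about 0.38 with around 10 N of spring force, as expected. Continue the arc to about 0.73.

Call:
send_rows(
  claw=[-1,-1,-1,-1,-1,-1,-1,-1,-1,-1],
  offset=[
    [-0.001,0.005,0],
    [-0.001,0.01,0],
    [0,0.014,0],
    [0,0.019,0],
    [0.001,0.024,0],
    [0.002,0.028,0],
    [0.003,0.033,0],
    [0.004,0.038,0],
    [0.006,0.042,0],
    [0.006,0.042,0],
  ],
  angular=[
    [0,0,-0.006],
    [0,0,-0.013],
    [0,0,-0.019],
    [0,0,-0.025],
    [0,0,-0.032],
    [0,0,-0.038],
    [0,0,-0.045],
    [0,0,-0.051],
    [0,0,-0.057],
    [0,0,-0.057],
  ],
)

```text
t: 19.5
tcp_pos: [0.4538, -0.2768, 0.021]
tcp_rot: [-0.004, 0.947, 0.32, 0.002]
ft_force: [-2.4, 10.0, 11.7]
grip_width: 0.36
```

```bash
python3 arc.py 0.02; python3 - <<'E'
from h import *
im,d=imaging.snapshot('scene'); cv2.imwrite('pics/s15.png',im)
im,d=imaging.snapshot('top'); cv2.imwrite('pics/t15.png',im)
E
```

```text
t 19.5 [ 0.4538 -0.2768  0.021 ] F [-2.4245  9.9971 11.702 ] grip 31.651489391745706 rad 0.11834391261637046 theta 0.7028135549908523 -145.63174951443855
0.02 [-0.0013  0.0023 -0.    ] [ 0.     -0.     -0.0032]
```

View pics/s15.png

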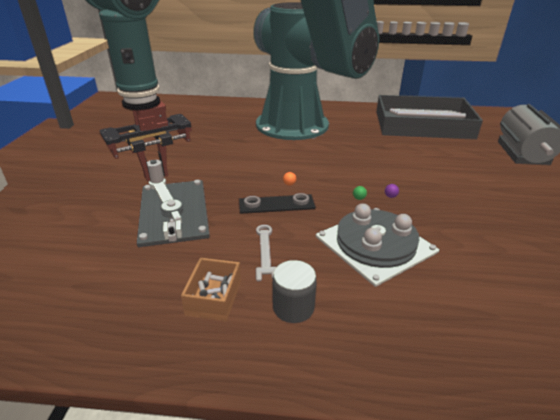

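View pics/t15.png

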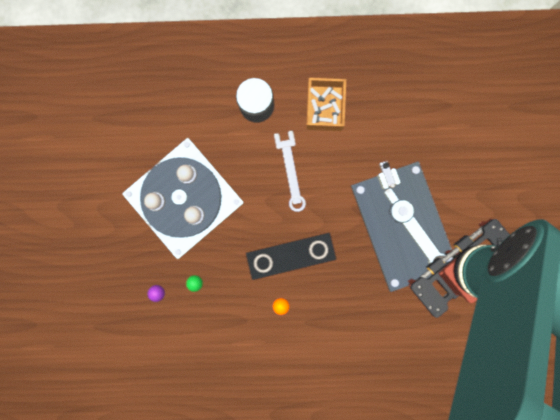

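Call:
send_rows(
  claw=[-1,-1,-1,-1,-1,-1,-1,-1,-1,-1],
  offset=[
    [-0.001,0.004,0],
    [-0.001,0.004,0],
    [-0.001,0.004,0],
    [-0.001,0.004,0],
    [-0.001,0.004,0],
    [-0.001,0.004,0],
    [-0.001,0.004,0],
    [-0.001,0.004,0],
    [-0.001,0.004,0],
    [-0.001,0.004,0],
  ],
  angular=[
    [0,0,-0.003],
    [0,0,-0.003],
    [0,0,-0.003],
    [0,0,-0.003],
    [0,0,-0.003],
    [0,0,-0.003],
    [0,0,-0.003],
    [0,0,-0.003],
    [0,0,-0.003],
    [0,0,-0.003],
  ],
)

```text
t: 20.6
tcp_pos: [0.454, -0.2765, 0.0209]
tcp_rot: [-0.007, 0.945, 0.328, 0.002]
ft_force: [-1.1, 10.2, 9.2]
grip_width: 0.36
```

```bash
python3 arc.py 0.0; python3 - <<'E'
from h import *
im,d=imaging.snapshot('scene'); a=cv2.resize(im[120:250,120:260],None,fx=4,fy=4,interpolation=cv2.INTER_CUBIC)
cv2.imwrite('pics/s16.png',a)
im,d=imaging.snapshot('top'); cv2.imwrite('pics/t16.png',cv2.resize(im[130:320,110:460],None,fx=2.2,fy=2.2,interpolation=cv2.INTER_CUBIC))
E
python3 arc.py
```

```text
t 20.6 [ 0.454  -0.2765  0.0209] F [-1.1241 10.2084  9.2118] grip 31.657405476344913 rad 0.11801314942552416 theta 0.7012040451393382 -145.72396763601503
0.0 [-0.0015 -0.0001 -0.0001] [0. 0. 0.]
t 20.7 [ 0.454  -0.2765  0.0209] F [-1.9546 10.6747  9.1655] grip 31.821823032048144 rad 0.11802809641963369 theta 0.7009963977231215 -145.73586495659106
```

View pics/s16.png

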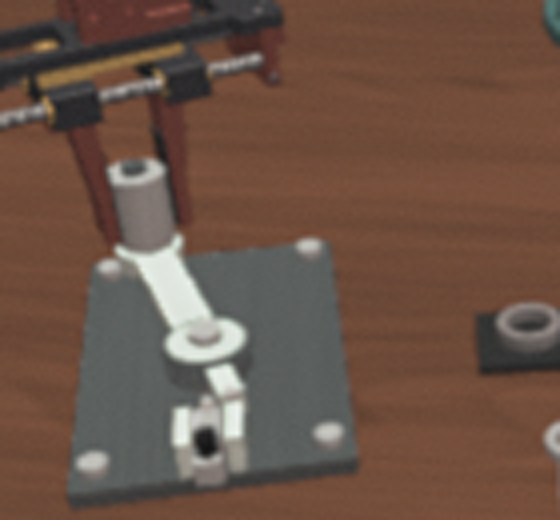

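View pics/t16.png

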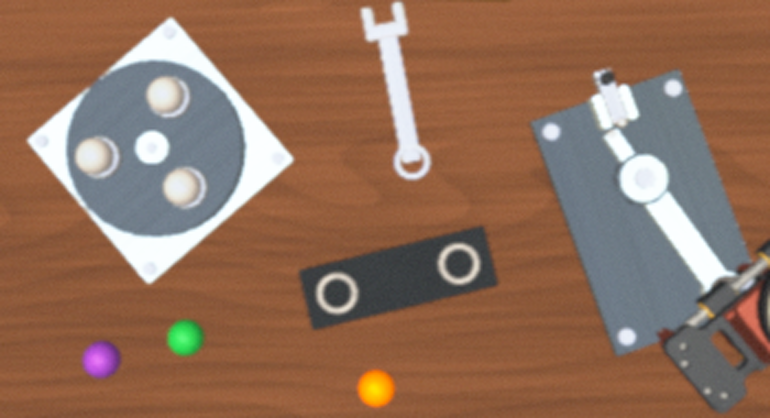

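The tail tooth has passed from the left of the pawl to its right, crop (228,380) against pawl (205,405). The angle is steady at about 0.70, all three seats are filled, and the bystanders and look-alikes haven't moved. Handing in.

```bash
python3 - <<'E'
from workcell import env
print(env.job_done()); print(env.get_obs()['t'])
E
```

```text
the job is handed in; nothing more can be done
None
the job is handed in; nothing more can be done
```

All three hub seats are filled, and the arm is holding the tensioner's sprung arm back, well past its click. I handed the job in at about 20.7 s.

**Balls:** I moved the two steel balls from the rubber rest into the two empty seats. The last top and scene pictures show a ball in each of the three seats and both rest rings empty.

**Tensioner:** I gripped the roller at 35 N and swung it counter-clockwise about the pivot. The angle works out at about 0.70 rad from the measured tool position. It stayed there through the last second before hand-in, with about 10 N of spring force on the tool. In the scene picture the tail tooth has passed to the other side of the pawl.

**Bystanders:** The spanner, tin, bolt box and the green, purple and orange look-alikes are where they were in the last pictures.

**What disagreed or failed:**
- **Tool height:** The fingertips were about 40 mm higher than the reported tool position and `env.tips_ahead` imply. My first grasp therefore closed on air above the ball without moving anything. I measured the offset from the depth image and allowed for it from then on.
- **Vertical force:** While holding the roller, the wrist shows about 9 N upward. I took it to be pad friction and left it; it is far below the force limits.
- **Tensioner angle:** It comes from my image-based pivot estimate, so it could be off by up to about 0.06 rad. That still keeps it clear of the click at 0.58 and the back stop at 0.85.

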